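Close the guard and start the cigar mould press

TASK

Get the mould press on the cigar maker's table going, in this order: push its raised clear guard all the way down shut, then switch on the rocker by pressing its ribbed end fully down, then press the larger round button all the way in, keep it in for a good second and let it go. Do all of it by pushing with the fingertips; leave the small round button alone, and do not lift or shift the mould in the press, the tray of cigars, the jar or the cutter.

Things in the scene. Friction and masses are not known exactly. Their poses are not given: they have to be found in the camera images.
- press: grey mould press fixed to the table, 250 (x) by 220 (y) mm, 119 high at its rear block; origin under its centre, x points to the rear (hinge side), away from its open front. Top of the side walls 99 mm above the table
- guard_hinge (a point): point on the press on the guard's hinge axis, midway along it; 85 mm behind the press's origin (+x of the press) and 106 mm above the table; the axis is the press's y
- guard (a joint): angle of the guard in rad: 0 shut (level), 1.2 fully raised; starts raised 0.6 to 0.95. A clear plate in an aluminium frame, 180 mm from hinge to free edge, 206 wide, 10 thick, 0.25 kg, its hinge stiff enough (0.4 N m) to stay where it is left; pushing it down at the free edge takes 1 to 3 N
- guard_edge (a point): point on the outer (upper) face of the guard's front frame bar (28 mm wide), midway across, 14 mm in from the free edge; moves with the guard; 166 mm out from the hinge axis and 10 mm off the plane through it. Shut, it is 116 mm above the table. Its axes at angle 0 are the press's; it turns with the guard
- console: grey control box fixed to the table beside the press (on either side), 150 by 150 mm and 45 high; origin under its centre; carries the three controls on its top: rocker in the half nearer the robot, the two round buttons side by side in the far half, 74 mm apart
- rocker (a joint): angle of the rocker switch in rad: 0 off (as at the start), 0.4 fully on; stays where it is left. A black paddle 50 (x) by 28 (y) by 8 mm on a dark frame 6 mm high, its pivot (along y) 16 mm above the console's top. About 3 N on the ribbed end turns it
- rocker_end (a point): point on the paddle's top between the two small steel ribs (2 mm high) at its far end (away from the robot), about 18 mm from the pivot; off, this end stands up, 26 mm above the console's top, and goes down 7 mm as it is pressed fully; moves with the paddle. Its x axis at angle 0 points level from the pivot towards the ribbed end
- start (a joint): travel of the larger round button in m: 0 out, 0.006 fully in, taking 5 N; springs back
- start_top (a point): centre of the top of the larger round button (black, 38 mm across, in a collar 54 across and 12 high), 18 mm above the console's top when out, moves with it; it may be on either side of the far half of the console
- eject (a joint): travel in m of the small round button, which must be left alone: 0 out, 0.006 fully in; springs back
- eject_top (a point): centre of the top of the small round button (black, 18 mm across, same height as the larger one)
- mould: loose wooden cigar mould lying in the press under the guard, 130 by 130 mm, 45 high; origin under its centre, 35 mm above the table
- tray: loose open wooden tray with four cigars, 130 by 130 mm, 40 high, on the press's other side; origin under its centre
- jar: amber glass jar with a steel cap, 52 mm across, 65 high, standing between robot and press; origin under its centre
- cutter: flat steel cigar cutter with two finger rings, 30 (x) by 106 (y) by 8 mm, lying between robot and press; origin under its centre
There are look-alikes about, which are no part of the job. Several things have the shape of the cutter; the one meant has the colours described above.

How it is judged:
By the outcome, as a careful person would: the job done as asked, in the order asked, and still so for the second after the job is handed in, with the robot touching nothing.
It also fails if it takes over 51 s, if anything falls off the work surface, if the arm or the gripper's body presses on something with over 40 N, if the wrist force passes 120 N, or if a joint passes its speed limit or range.

ROBOT

A 7-joint arm with a two-finger parallel gripper is mounted at the origin on the work surface. World frame = base frame: x ahead of the robot, y to its left, z up, the work surface at z = 0. Lengths are in mm, angles in rad, forces in N, time in s.
With the tool pointing down it reaches from about 375 to 925 mm from the base axis. Payload 3.1 kg.
Tool frame: the origin (TCP) lies at the very end of the fingers, on their centre line; the grasp point (between the pads) lies 19 mm behind it (grip_point_offset is the z of the grasp point in the tool frame, in mm); z points along the fingers, y is the line along which they close (so a half turn about z gives the same grasp; the last joint's range is limited). The gripper opens to 85 mm and grips with 20 to 120 N. Pads are 22 mm wide; open, the fingers measure 114 mm over their backs; the gripper's body (76 mm by 85 mm) begins 54 mm behind the grasp point. The pads swing forward as they close: fully open they stand 13 mm farther back than shut.
Start: joints at [-1.325, 0.383, 0.044, 1.598, -0.018, 1.161, -0.05], TCP at [219.071, 611.973, 231.269] pointing down, gripper open.
Joint ranges: [-2.61, 2.61], [-0.41, 2.15], [-1.48, 1.57], [0, 2.5], [-1.57, 4.71], [0.05, 1.97], [-2.85, 2.85]. Speed limits (rad/s): [2.79, 2.79, 3.14, 3.14, 3.14, 3.14, 3.14].

INTERFACE

Orientations are given as a 3x3 rotation matrix whose columns are the frame's x, y, z axes.
In Python, from bench import observe, read_camera, calibration, finish_job, find_in, grip_point_offset gives the robot as it stands.
- The arm moves only by the tool move_arm, never from a script. Its argument "rows" is a list of rows, each an object with "linear": the shift along the world's x, y, z in cm, a list of three; "rotation": the turn, a rotation vector about the world's x, y, z in degrees, a list of three. A call has 1 to 12 rows; each row is the pose to reach, as a shift and turn from the pose commanded when the call began; what a row does not reach only later rows make up. A row lasts 1/12 s, in which the tool goes at most 41.7 mm and 7.16 degrees, less where a joint would pass 70% of its speed; a pose out of reach is approached as far as the arm can. A call with a gripper value outside its range is refused whole. "hand" is the finger opening in cm, from 0 to 8.54, set as the call begins (left out, the last holds). The fingers move at their own pace and stop on an object; the grip force is fixed at half the most. Time passes only in rows, so rows that repeat a pose let the fingers close. It gives the time, the measured TCP pose, the force, the opening and the grip force at its end, in the units of the state.
- observe(): the state, without advancing time (a new reading comes with each control period).
- read_camera(name): name is "side" or "top" or "wrist"; returns the picture (400x640x3 uint8, red, green, blue); there is no depth.
- calibration(name): a dict with "vfov" (degrees; the focal length in pixels is half the picture's height over the tangent of half this angle, whatever the lens; pixels are square), "cx", "cy" (the principal point, pixels), "extrinsics" (4x4, takes a point from camera to world coordinates). Camera axes: x right, y down, z forward; pixel columns grow to the right and rows downward; lengths in mm; the calibration is good to about 2 mm. A picture is of the moment at which its call begins: read the wrist's pose just before it. calibration takes no time and is no camera call; for the wrist camera it gives the pose at the moment of the call.
- finish_job(): hands the job in; it is judged then, once.
Trained networks look in the newest picture that a camera, given by its name, has taken for a name from the list of things; names that differ only in an ending like _2 or _b are one class to them, and where a whole thing is asked for, a point or a joint stands for the part that bears it (a point fixed in the world has none). Each returns a list of dicts, best first, with "p" (0 to 1); they miss things now and then, are a little off and sometimes report something else, mostly with a low value. They report only what shows in the picture. A call takes as long as a camera call. They do not tell look-alikes from the thing itself.
- find_in(name, camera): "pixel" ([column, row] in pixels, amid what is visible of it).
The state is a dict: "time": time; "q": joint angles; "dq": joint speeds; "effort": joint torques, N m; "tcp_pos": TCP position; "ee_rot": TCP orientation; "contact_force": force on the tool from outside, world axes, zero at the start; "torque": the same for the moment, N m; "grip_width": opening from 0.0 (shut) to 1.0 (fully open); "grasp_force": force on a finger pad.
Only numpy, scipy, OpenCV 4.12 (cv2) and the standard library are available. Lean on these libraries where they do the work, as an engineer would, in place of code of your own. Each camera call takes 0.05 s, during which the arm holds its last target. There are 200 camera calls.

## Working session

There is one attempt and no reset: what is moved stays moved. The work goes in short steps, Python scripts to look and compute and a tool call to move; the robot and the scene stay as the last step left them, time stands still between calls to the robot, and variables do not carry over. Pictures are saved under pics/ and viewed, at most 10 in all, crops included, and the job is handed in when it is done.

Besides the shell and the picture viewer there is one more tool, called in YAML: its name, and indented under it one key for each argument. move_arm: Moves the arm, as the interface text tells. Its arguments: {"type":"object","properties":{"rows":{"type":"array","items":{"type":"object","properties":{"linear":{"type":"array","items":{"type":"number"}},"rotation":{"type":"array","items":{"type":"number"}}}}},"hand":{"type":"number"}},"required":["rows"]}

```bash
ls; mkdir -p pics
cat > h.py <<'E'
import numpy as np, cv2
from bench import observe, read_camera, calibration, finish_job, find_in
def K(c):
    f=200/np.tan(np.radians(c["vfov"])/2); return f,c["cx"],c["cy"],np.array(c["extrinsics"])
def ray(c,p):
    f,cx,cy,T=K(c); d=T[:3,:3]@np.array([(p[0]-cx)/f,(p[1]-cy)/f,1]); return T[:3,3],d
def atz(c,p,z):
    o,d=ray(c,p); return o+d*(z-o[2])/d[2]
def proj(c,P):
    f,cx,cy,T=K(c); q=T[:3,:3].T@(np.array(P)-T[:3,3]); return q[:2]/q[2]*f+[cx,cy]
def tri(c1,p1,c2,p2):
    o1,d1=ray(c1,p1);o2,d2=ray(c2,p2)
    s=np.linalg.lstsq(np.stack([d1,-d2],1),o2-o1,rcond=None)[0]
    a,b=o1+s[0]*d1,o2+s[1]*d2; return (a+b)/2,np.linalg.norm(a-b)
E
python3 - <<'E'
from h import *
for n in("top","side"):
    c=calibration(n); print(n,c)
    im=read_camera(n); cv2.imwrite(f"pics/{n}0.png",im[:,:,::-1])
    for t in("press","guard","guard_edge","console","rocker","rocker_end","start_top","eject_top","mould","tray","jar","cutter"):
        print(t,[(np.round(d["pixel"]).tolist(),round(d["p"],2)) for d in find_in(t,n)[:3]])
print(observe()["time"],observe()["ee_rot"])
E
```

```text
pics
top {'vfov': 54.25208073656334, 'cx': 327.2103686372294, 'cy': 201.21106310857738, 'extrinsics': array([[-1.37519853e-02, -9.90322098e-01,  1.38105124e-01,
         3.17264684e+02],
       [-9.99905075e-01,  1.35026664e-02, -2.74204858e-03,
         3.50711726e+01],
       [ 8.50723884e-04, -1.38129723e-01, -9.90413780e-01,
         9.95500783e+02],
       [ 0.00000000e+00,  0.00000000e+00,  0.00000000e+00,
         1.00000000e+00]])}
press [([341.0, 116.0], 0.68)]
guard [([345.0, 114.0], 0.97), ([438.0, 113.0], 0.69), ([421.0, 143.0], 0.55)]
guard_edge [([442.0, 114.0], 0.21)]
console [([428.0, 135.0], 0.93)]
rocker [([439.0, 112.0], 0.56), ([420.0, 144.0], 0.47)]
rocker_end []
start_top [([409.0, 119.0], 0.65)]
eject_top [([442.0, 115.0], 0.51)]
mould [([334.0, 151.0], 0.79), ([336.0, 111.0], 0.31)]
tray [([253.0, 167.0], 0.79), ([312.0, 215.0], 0.54)]
jar [([380.0, 217.0], 0.59), ([409.0, 118.0], 0.37)]
cutter [([430.0, 240.0], 0.96), ([313.0, 215.0], 0.93), ([217.0, 312.0], 0.73)]
side {'vfov': 44.271160193543544, 'cx': 326.048700578852, 'cy': 194.9227054501283, 'extrinsics'
[... 266 characters left out ...]
0.00000000e+00,  0.00000000e+00,  0.00000000e+00,
         1.00000000e+00]])}
press [([408.0, 191.0], 0.91)]
guard [([410.0, 167.0], 0.96)]
guard_edge [([410.0, 167.0], 0.75)]
console [([441.0, 283.0], 0.78)]
rocker [([421.0, 259.0], 0.58)]
rocker_end [([423.0, 261.0], 0.78), ([441.0, 282.0], 0.62)]
start_top [([445.0, 247.0], 0.56)]
eject_top []
mould [([389.0, 203.0], 0.94), ([412.0, 165.0], 0.22)]
tray [([339.0, 157.0], 0.62)]
jar [([329.0, 252.0], 0.81)]
cutter [([317.0, 210.0], 0.81), ([216.0, 172.0], 0.75), ([268.0, 184.0], 0.68)]
1.3 [[-9.41496718e-01  3.37022148e-01 -2.98499094e-05]
 [ 3.37022149e-01  9.41496718e-01 -3.88256565e-05]
 [ 1.50184856e-05 -4.66143088e-05 -9.99999999e-01]]
```

Run:
```python
import cv2
a=cv2.imread("pics/top0.png")[40:260,190:490]; cv2.imwrite("pics/topc.png",cv2.resize(a,None,fx=2.65,fy=2.65,interpolation=cv2.INTER_CUBIC))
a=cv2.imread("pics/side0.png")[90:340,200:533]; cv2.imwrite("pics/sidec.png",cv2.resize(a,None,fx=2.4,fy=2.4,interpolation=cv2.INTER_CUBIC))
```

```text
(no output)
```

View pics/topc.png

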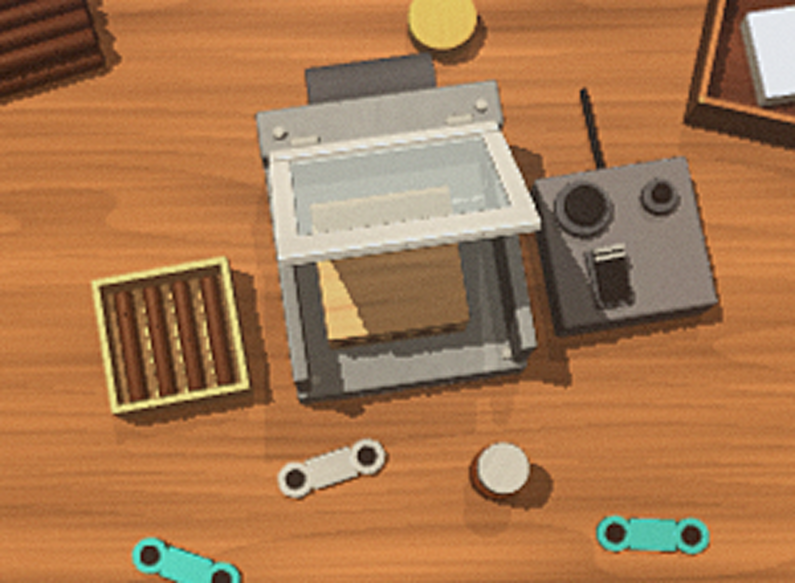

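View pics/sidec.png

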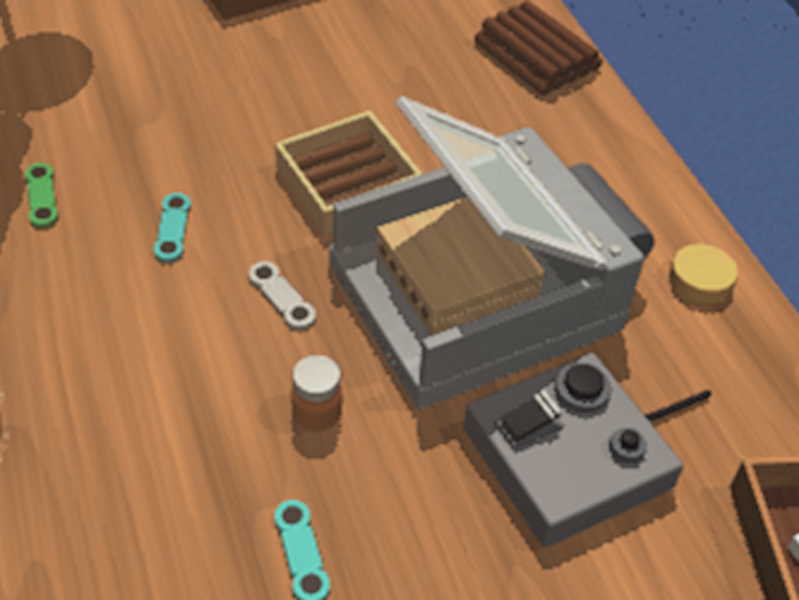

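Run:
```python
from h import *
t,s=calibration("top"),calibration("side")
T=lambda x,y:np.array([x/2.65+190,y/2.65+40]); S=lambda x,y:np.array([x/2.4+200,y/2.4+90])
for n,a,b in [("start",(585,205),(586,381)),("eject",(661,192),(630,440)),("ribs",(608,252),(547,405)),("edgeL",(278,260),(400,98)),("edgeR",(540,225),(502,228)),("jar",(504,468),(316,378)),]:
    P,e=tri(t,T(*a),s,S(*b)); print(n,P.round(1),round(e,1))
for n,p,z in [("start",(585,205),63),("eject",(661,192),63),("rib",(608,252),72),("RL",(258,115),119),("RR",(497,82),119),("FL",(302,400),0),("FR",(527,370),0)]: print("top",n,atz(t,T(*p),z).round(1))
for n,p,z in [("start",(586,381),63),("eject",(630,440),63),("rib",(547,405),72)]: print("side",n,atz(s,S(*p),z).round(1))
```

```text
start [ 656.4 -178.2   64. ] 3.4
eject [ 667.8 -250.6   61.8] 1.2
ribs [ 607.6 -196.1   69.4] 1.0
edgeL [556.9  96.9 224.7] 2.6
edgeR [ 580.6 -105.   229.6] 2.9
jar [409.2 -94.5  60.7] 1.4
top start [ 655.  -178.1   63. ]
top eject [ 666.7 -250.1   63. ]
top rib [ 606.3 -195.4   72. ]
top RL [722.2 123.1 119. ]
top RR [750.6 -91.3 119. ]
top FL [483.7  92.    0. ]
top FR [ 510.5 -128.5    0. ]
side start [ 658.7 -177.4   63. ]
side eject [ 667.9 -251.2   63. ]
side rib [ 607.  -197.6   72. ]
```

The steel cutter is at top pixel (313,215). The teal ones at (260,255) and (430,240), and the green one in the side view, are look-alikes. None of them gets touched. The press, console and button positions agree with the given sizes: the buttons measure 73 mm apart and the guard 180 mm long.

move_arm:
  hand: 0
  rows:
    - {"linear": [0, 0, 3], "rotation": [0, 0, 3]}
    - {"linear": [1, -2, 6], "rotation": [0, 0, 6]}
    - {"linear": [3, -5, 7], "rotation": [0, 0, 10]}
    - {"linear": [5, -8, 7], "rotation": [0, 0, 14]}
    - {"linear": [7, -11, 7], "rotation": [0, 0, 18]}
    - {"linear": [9, -14, 7], "rotation": [0, 0, 22]}
    - {"linear": [11, -17.5, 7], "rotation": [0, 0, 25]}
    - {"linear": [13, -21, 7], "rotation": [0, 0, 28]}
    - {"linear": [15, -24.5, 7], "rotation": [0, 0, 28]}
    - {"linear": [17, -28, 7], "rotation": [0, 0, 28]}
    - {"linear": [18.5, -31, 7], "rotation": [0, 0, 28]}
    - {"linear": [20, -33, 7], "rotation": [0, 0, 28]}

```text
time: 2.3
tcp_pos: [420.5, 277.7, 301.6]
ee_rot: [[-0.99, -0.14, 0.0], [-0.14, 0.99, -0.0], [-0.0, -0.001, -1.0]]
contact_force: [0.7, -0.2, 0.0]
grip_width: -0.004
grasp_force: 0.0
```

move_arm:
  rows:
    - {"linear": [1, -2, 0], "rotation": [0, 0, 0]}
    - {"linear": [3, -5, 0], "rotation": [0, 0, 0]}
    - {"linear": [5, -8.5, 0], "rotation": [0, 0, 0]}
    - {"linear": [7, -12, 0], "rotation": [0, 0, 0]}
    - {"linear": [9, -15.5, 0], "rotation": [0, 0, 0]}
    - {"linear": [11, -19, 0], "rotation": [0, 0, 0]}
    - {"linear": [13, -22.5, 0], "rotation": [0, 0, 0]}
    - {"linear": [15, -26, 0], "rotation": [0, 0, 0]}
    - {"linear": [16.3, -28.3, -1], "rotation": [0, 0, 0]}
    - {"linear": [16.3, -28.3, -3], "rotation": [0, 0, 0]}
    - {"linear": [16.3, -28.3, -5], "rotation": [0, 0, 0]}
    - {"linear": [16.3, -28.3, -6.3], "rotation": [0, 0, 0]}

```text
time: 3.3
tcp_pos: [581.4, -1.9, 236.4]
ee_rot: [[-0.99, -0.143, -0.002], [-0.143, 0.99, -0.0], [0.002, -0.0, -1.0]]
contact_force: [-1.4, -0.2, -0.6]
grip_width: -0.002
grasp_force: 0.0
```

Run:
```python
from h import *
im=read_camera("side"); cv2.imwrite("pics/side1.png",cv2.resize(im[60:310,250:580,::-1],None,fx=2.4,fy=2.4,interpolation=cv2.INTER_CUBIC))
print(observe()["tcp_pos"],observe()["contact_force"])
```

```text
[579.44872762  -1.06039576 233.77621889] [-0.84635451  0.95391991 -1.24797973]
```

View pics/side1.png

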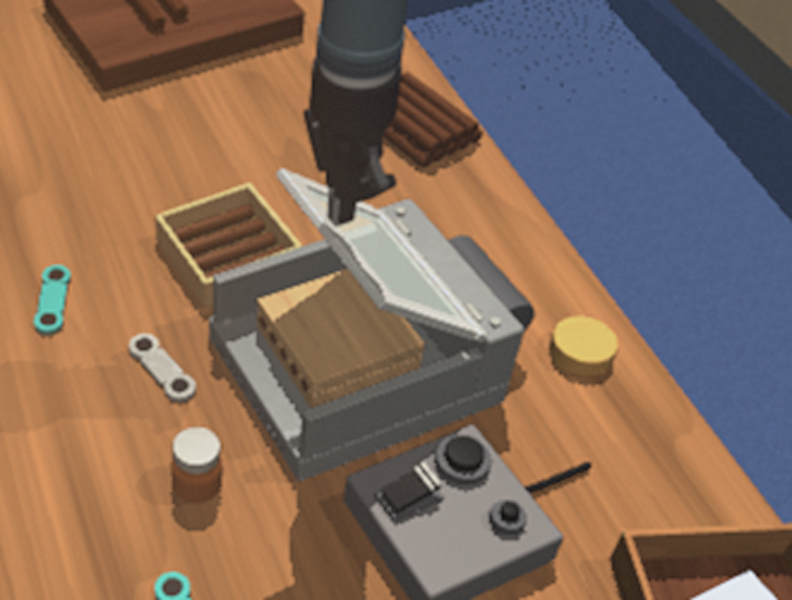

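move_arm:
  rows:
    - {"linear": [0.2, -0.3, -0.8], "rotation": [0, 0, 0]}
    - {"linear": [0.1, -0.4, -1.6], "rotation": [0, 0, 0]}
    - {"linear": [-0.5, -0.5, -2.3], "rotation": [0, 0, 0]}
    - {"linear": [-1, -0.6, -3], "rotation": [0, 0, 0]}
    - {"linear": [-1.6, -0.7, -3.7], "rotation": [0, 0, 0]}
    - {"linear": [-2.1, -0.8, -4.5], "rotation": [0, 0, 0]}
    - {"linear": [-2.5, -0.8, -5.3], "rotation": [0, 0, 0]}
    - {"linear": [-2.9, -0.9, -6.1], "rotation": [0, 0, 0]}
    - {"linear": [-3.3, -0.9, -7], "rotation": [0, 0, 0]}
    - {"linear": [-3.7, -0.9, -8], "rotation": [0, 0, 0]}
    - {"linear": [-4, -0.9, -9], "rotation": [0, 0, 0]}
    - {"linear": [-4.2, -1, -10], "rotation": [0, 0, 0]}

```text
time: 4.35
tcp_pos: [539.2, -10.8, 137.0]
ee_rot: [[-0.989, -0.145, -0.001], [-0.145, 0.989, 0.0], [0.001, 0.0, -1.0]]
contact_force: [0.5, 0.8, 1.6]
grip_width: 0.003
grasp_force: 0.5
```

move_arm:
  rows:
    - {"linear": [-0.1, 0, -0.6], "rotation": [0, 0, 0]}
    - {"linear": [-0.2, 0, -1.2], "rotation": [0, 0, 0]}
    - {"linear": [-0.3, 0, -1.7], "rotation": [0, 0, 0]}
    - {"linear": [-0.3, 0, -2.1], "rotation": [0, 0, 0]}
    - {"linear": [-0.3, 0, -2.3], "rotation": [0, 0, 0]}
    - {"linear": [-0.3, 0, -2.4], "rotation": [0, 0, 0]}
    - {"linear": [-0.3, 0, -2.4], "rotation": [0, 0, 0]}

```text
time: 4.93
tcp_pos: [536.5, -11.2, 116.0]
ee_rot: [[-0.99, -0.144, -0.003], [-0.144, 0.99, 0.001], [0.003, 0.002, -1.0]]
contact_force: [-6.3, 0.3, 14.5]
grip_width: -0.001
grasp_force: 6.7
```

Shut: the tip sits at z = 116.0 with 14 N on it. Lifting off and going to the rocker.

move_arm:
  rows:
    - {"linear": [0, 0, 1.5], "rotation": [0, 0, 0]}
    - {"linear": [0, 0, 4], "rotation": [0, 0, 0]}
    - {"linear": [1, -2, 5.5], "rotation": [0, 0, 0]}
    - {"linear": [2, -5, 5.5], "rotation": [0, 0, 0]}
    - {"linear": [3.3, -8, 5.5], "rotation": [0, 0, 0]}
    - {"linear": [4.6, -11, 5.5], "rotation": [0, 0, 0]}
    - {"linear": [5.9, -14, 5.5], "rotation": [0, 0, 0]}
    - {"linear": [7, -16.7, 5], "rotation": [0, 0, 0]}
    - {"linear": [7.6, -18.4, 3], "rotation": [0, 0, 0]}
    - {"linear": [7.6, -18.4, 0], "rotation": [0, 0, 0]}
    - {"linear": [7.6, -18.4, -2], "rotation": [0, 0, 0]}
    - {"linear": [7.6, -18.4, -2], "rotation": [0, 0, 0]}

```text
time: 5.93
tcp_pos: [609.1, -193.9, 88.7]
ee_rot: [[-0.99, -0.144, -0.01], [-0.144, 0.99, 0.002], [0.01, 0.004, -1.0]]
contact_force: [-0.1, -0.4, -1.6]
grip_width: -0.001
grasp_force: 0.0
```

Run:
```python
from h import *
im=read_camera("side"); cv2.imwrite("pics/side2.png",cv2.resize(im[140:340,320:520,::-1],None,fx=3,fy=3,interpolation=cv2.INTER_CUBIC))
o=observe();print(o["tcp_pos"],o["contact_force"],o["time"]); p=o["tcp_pos"]; c=calibration("side")
for P in (p,[p[0],p[1],70],[613,-195,70]): print((proj(c,P)-[320,140])*3)
```

```text
[ 610.70724063 -194.05755987   91.15320943] [-0.79469484 -0.51341319  1.02604842] 5.9833
[329.77395122 336.50065421]
[325.88553751 352.91779233]
[329.18439238 353.15692221]
```

View pics/side2.png

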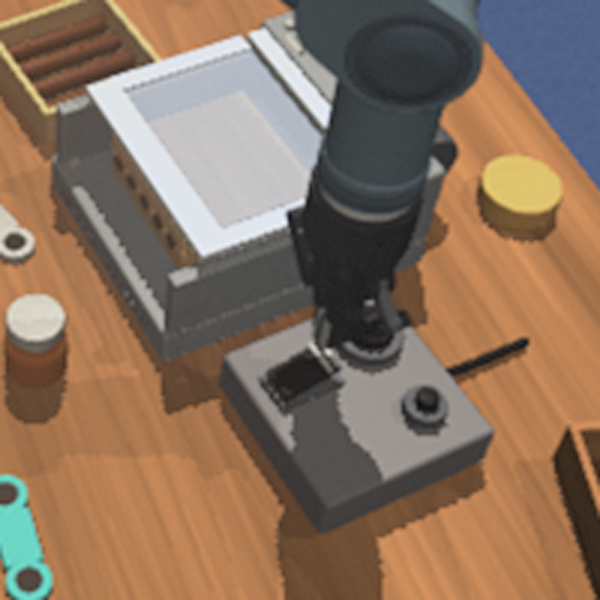

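The guard lies level and shut. The fingertips hover over the ribs at crop pixel (330,345), just beyond the rib centre as planned.

move_arm:
  rows:
    - {"linear": [0, -0.1, -0.8], "rotation": [0, 0, 0]}
    - {"linear": [0, -0.1, -1.5], "rotation": [0, 0, 0]}
    - {"linear": [0, -0.1, -1.9], "rotation": [0, 0, 0]}
    - {"linear": [0, -0.1, -2.2], "rotation": [0, 0, 0]}
    - {"linear": [0, -0.1, -2.4], "rotation": [0, 0, 0]}
    - {"linear": [0, -0.1, -2.6], "rotation": [0, 0, 0]}
    - {"linear": [0, -0.1, -2.8], "rotation": [0, 0, 0]}
    - {"linear": [0, -0.1, -3], "rotation": [0, 0, 0]}
    - {"linear": [0, -0.1, -3], "rotation": [0, 0, 0]}
    - {"linear": [0, -0.1, -3], "rotation": [0, 0, 0]}

```text
time: 6.82
tcp_pos: [615.2, -195.7, 65.4]
ee_rot: [[-0.989, -0.145, 0.004], [-0.145, 0.989, -0.0], [-0.004, -0.001, -1.0]]
contact_force: [3.4, 2.2, 4.6]
grip_width: 0.005
grasp_force: 2.3
```

move_arm:
  rows:
    - {"linear": [0, 0, -0.1], "rotation": [0, 0, 0]}
    - {"linear": [0, 0, -0.2], "rotation": [0, 0, 0]}
    - {"linear": [0, 0, -0.3], "rotation": [0, 0, 0]}
    - {"linear": [0, 0, -0.3], "rotation": [0, 0, 0]}
    - {"linear": [0, 0, -0.3], "rotation": [0, 0, 0]}

```text
time: 7.23
tcp_pos: [615.3, -195.8, 63.9]
ee_rot: [[-0.989, -0.145, 0.004], [-0.145, 0.989, 0.001], [-0.004, 0.0, -1.0]]
contact_force: [1.0, 3.0, 11.9]
grip_width: -0.0
grasp_force: 6.1
```

move_arm:
  rows:
    - {"linear": [0, 0, -0.1], "rotation": [0, 0, 0]}
    - {"linear": [0, 0, -0.2], "rotation": [0, 0, 0]}
    - {"linear": [0, 0, -0.2], "rotation": [0, 0, 0]}
    - {"linear": [0, 0, -0.2], "rotation": [0, 0, 0]}

```text
time: 7.57
tcp_pos: [615.4, -195.8, 63.6]
ee_rot: [[-0.989, -0.145, 0.004], [-0.145, 0.989, 0.002], [-0.004, 0.001, -1.0]]
contact_force: [-0.2, 4.9, 19.7]
grip_width: 0.004
grasp_force: 9.7
```

The rocker is on its stop: z holds at 63.6 while the force doubled. Next, over the start button.

move_arm:
  rows:
    - {"linear": [0, 0, 1], "rotation": [0, 0, 0]}
    - {"linear": [0, 0, 3], "rotation": [0, 0, 0]}
    - {"linear": [0.5, 0.2, 4.5], "rotation": [0, 0, 0]}
    - {"linear": [2, 0.8, 4.5], "rotation": [0, 0, 0]}
    - {"linear": [3.5, 1.5, 4], "rotation": [0, 0, 0]}
    - {"linear": [4.3, 1.8, 3], "rotation": [0, 0, 0]}
    - {"linear": [4.3, 1.8, 2], "rotation": [0, 0, 0]}
    - {"linear": [4.3, 1.8, 2], "rotation": [0, 0, 0]}
    - {"linear": [4.3, 1.8, 2], "rotation": [0, 0, 0]}

```text
time: 8.32
tcp_pos: [652.4, -178.7, 76.3]
ee_rot: [[-0.99, -0.143, -0.007], [-0.143, 0.99, 0.0], [0.007, 0.001, -1.0]]
contact_force: [0.3, 0.0, 0.1]
grip_width: 0.0
grasp_force: 0.0
```

Run:
```python
from h import *
im=read_camera("side"); cv2.imwrite("pics/side3.png",cv2.resize(im[200:320,360:520,::-1],None,fx=5,fy=5,interpolation=cv2.INTER_CUBIC))
o=observe();print(o["tcp_pos"],o["contact_force"],o["time"])
```

```text
[ 653.3602432  -179.17789495   77.48434068] [ 0.02565024 -0.12737296  1.03672301] 8.3667
```

View pics/side3.png

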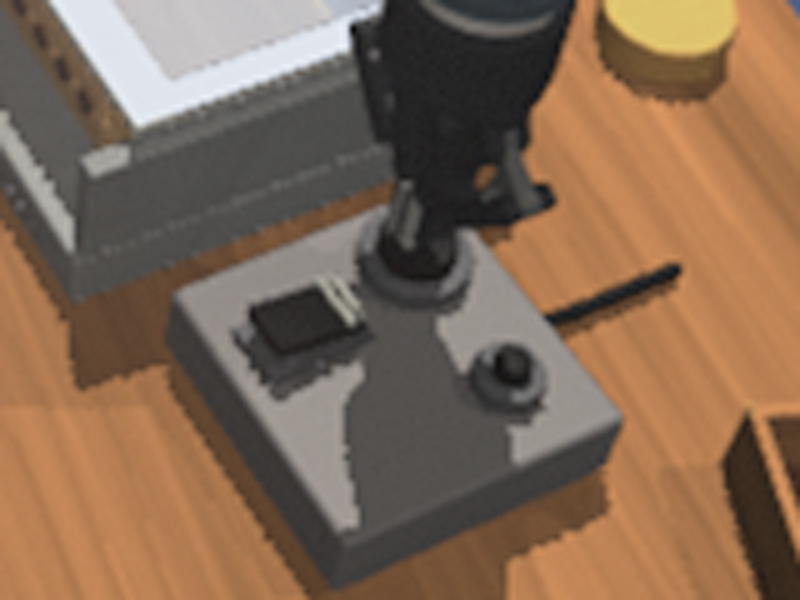

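The rocker is over: its near end is raised and the ribs are down at crop pixel (340,300). The tip is over the big button at (420,250).

move_arm:
  rows:
    - {"linear": [0.3, 0.1, -0.4], "rotation": [0, 0, 0]}
    - {"linear": [0.3, 0.1, -0.8], "rotation": [0, 0, 0]}
    - {"linear": [0.3, 0.1, -1.2], "rotation": [0, 0, 0]}
    - {"linear": [0.3, 0.1, -1.5], "rotation": [0, 0, 0]}
    - {"linear": [0.3, 0.1, -1.8], "rotation": [0, 0, 0]}
    - {"linear": [0.3, 0.1, -2.1], "rotation": [0, 0, 0]}
    - {"linear": [0.3, 0.1, -2.4], "rotation": [0, 0, 0]}
    - {"linear": [0.3, 0.1, -2.6], "rotation": [0, 0, 0]}
    - {"linear": [0.3, 0.1, -2.6], "rotation": [0, 0, 0]}

```text
time: 9.12
tcp_pos: [659.5, -177.5, 60.7]
ee_rot: [[-0.99, -0.144, -0.0], [-0.144, 0.99, 0.003], [-0.0, 0.003, -1.0]]
contact_force: [-12.9, 3.6, 31.8]
grip_width: 0.001
grasp_force: 15.9
```

move_arm:
  rows:
    - {"linear": [0, 0, -0.1], "rotation": [0, 0, 0]}
    - {"linear": [0, 0, -0.2], "rotation": [0, 0, 0]}
    - {"linear": [0, 0, -0.2], "rotation": [0, 0, 0]}
    - {"linear": [0, 0, -0.2], "rotation": [0, 0, 0]}

```text
time: 9.45
tcp_pos: [659.5, -177.5, 60.5]
ee_rot: [[-0.99, -0.144, -0.0], [-0.144, 0.99, 0.004], [-0.0, 0.004, -1.0]]
contact_force: [-15.9, 5.6, 39.0]
grip_width: 0.002
grasp_force: 19.3
```

Stopped at z = 60.5, but fully in should be about 57. Checking what is touching before pushing harder.

Run:
```python
from h import *
o=observe();print(o["tcp_pos"],o["contact_force"],o["torque"],o["time"])
w=read_camera("wrist"); im=read_camera("side")
a=cv2.resize(im[200:300,390:490],(500,500),interpolation=cv2.INTER_CUBIC)
t=read_camera("top")
b=cv2.resize(t[60:180,340:480],(300,257),interpolation=cv2.INTER_CUBIC)
b=np.vstack([b,cv2.resize(w,(300,188)),np.zeros((55,300,3),np.uint8)])
cv2.imwrite("pics/m4.png",np.hstack([a,b])[:,:,::-1])
c=calibration("side"); print((proj(c,o["tcp_pos"])-[390,200])*5,(proj(c,[656.6,-178,57])-[390,200])*5)
```

```text
[ 659.49219262 -177.47180693   60.5270457 ] [-15.85343856   5.57679201  38.95938301] [1.33790622 3.47606224 0.02763705] 9.45
[271.53935142 246.57945558] [265.1659155  253.42683107]
```

View pics/m4.png

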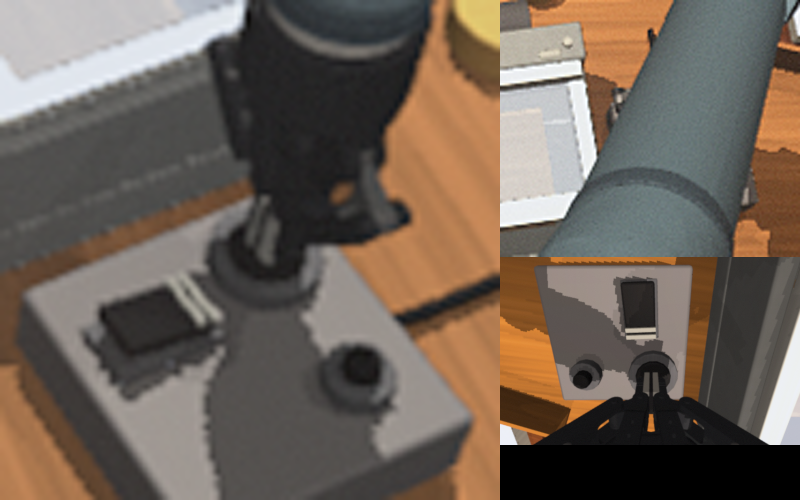

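move_arm:
  rows:
    - {"linear": [0, 0, 0.4], "rotation": [0, 0, 0]}
    - {"linear": [0, 0, 0.8], "rotation": [0, 0, 0]}
    - {"linear": [0, 0, 0.8], "rotation": [0, 0, 0]}
    - {"linear": [0, 0, 0.8], "rotation": [0, 0, 0]}
    - {"linear": [0, 0, 0.8], "rotation": [0, 0, 0]}

```text
time: 10.02
tcp_pos: [659.6, -177.4, 61.2]
ee_rot: [[-0.99, -0.144, 0.001], [-0.144, 0.99, 0.0], [-0.001, -0.0, -1.0]]
contact_force: [-2.4, 0.6, 10.0]
grip_width: -0.001
grasp_force: 4.8
```

move_arm:
  rows:
    - {"linear": [0, 0, 0.2], "rotation": [0, 0, 0]}
    - {"linear": [0, 0, 0.2], "rotation": [0, 0, 0]}
    - {"linear": [0, 0, 0.2], "rotation": [0, 0, 0]}

```text
time: 10.27
tcp_pos: [659.6, -177.4, 61.8]
ee_rot: [[-0.99, -0.144, 0.001], [-0.144, 0.99, -0.001], [-0.001, -0.001, -1.0]]
contact_force: [0.5, 0.6, 3.2]
grip_width: -0.0
grasp_force: 2.2
```

move_arm:
  rows:
    - {"linear": [0, 0, 0.2], "rotation": [0, 0, 0]}
    - {"linear": [0, 0, 0.2], "rotation": [0, 0, 0]}
    - {"linear": [0, 0, 0.2], "rotation": [0, 0, 0]}

```text
time: 10.52
tcp_pos: [659.6, -177.4, 63.4]
ee_rot: [[-0.99, -0.144, 0.001], [-0.144, 0.99, -0.001], [-0.001, -0.001, -1.0]]
contact_force: [0.1, -0.2, 3.2]
grip_width: 0.0
grasp_force: 1.8
```

move_arm:
  rows:
    - {"linear": [0, 0, 0.2], "rotation": [0, 0, 0]}
    - {"linear": [0, 0, 0.2], "rotation": [0, 0, 0]}
    - {"linear": [0, 0, 0.2], "rotation": [0, 0, 0]}

```text
time: 10.77
tcp_pos: [659.5, -177.4, 65.3]
ee_rot: [[-0.99, -0.144, 0.001], [-0.144, 0.99, -0.001], [-0.001, -0.001, -1.0]]
contact_force: [1.1, -1.3, 2.4]
grip_width: 0.003
grasp_force: 1.2
```

move_arm:
  rows:
    - {"linear": [0, 0, 0.1], "rotation": [0, 0, 0]}
    - {"linear": [0, 0, 0.1], "rotation": [0, 0, 0]}
    - {"linear": [0, 0, 0.1], "rotation": [0, 0, 0]}

```text
time: 11.02
tcp_pos: [659.0, -176.9, 66.1]
ee_rot: [[-0.99, -0.144, -0.0], [-0.144, 0.99, 0.0], [0.0, 0.0, -1.0]]
contact_force: [0.5, -0.7, 1.9]
grip_width: -0.002
grasp_force: 1.0
```

move_arm:
  rows:
    - {"linear": [0, 0, 0.1], "rotation": [0, 0, 0]}
    - {"linear": [0, 0, 0.1], "rotation": [0, 0, 0]}
    - {"linear": [0, 0, 0.1], "rotation": [0, 0, 0]}

```text
time: 11.27
tcp_pos: [658.7, -176.7, 67.0]
ee_rot: [[-0.99, -0.145, -0.001], [-0.145, 0.99, 0.0], [0.001, 0.001, -1.0]]
contact_force: [0.2, 0.5, 1.2]
grip_width: -0.003
grasp_force: 0.7
```

move_arm:
  rows:
    - {"linear": [0, 0, 0.2], "rotation": [0, 0, 0]}
    - {"linear": [0, 0, 0.2], "rotation": [0, 0, 0]}
    - {"linear": [0, 0, 0.2], "rotation": [0, 0, 0]}

```text
time: 11.52
tcp_pos: [658.3, -176.4, 68.7]
ee_rot: [[-0.989, -0.145, -0.002], [-0.145, 0.989, 0.001], [0.002, 0.001, -1.0]]
contact_force: [-0.1, -0.9, -0.1]
grip_width: 0.002
grasp_force: 0.0
```

move_arm:
  rows:
    - {"linear": [0, 0, 0.3], "rotation": [0, 0, 0]}
    - {"linear": [0, 0, 0.3], "rotation": [0, 0, 0]}
    - {"linear": [0, 0, 0.3], "rotation": [0, 0, 0]}

```text
time: 11.77
tcp_pos: [659.1, -177.0, 72.4]
ee_rot: [[-0.99, -0.144, 0.0], [-0.144, 0.99, 0.0], [-0.0, 0.0, -1.0]]
contact_force: [0.6, -0.4, -0.2]
grip_width: -0.001
grasp_force: 0.0
```

The force profile is a spring from 67.5 down to a hard stop at 61.5. That is the 6 mm travel, though about 4 mm higher than expected. I'll clear the arm and check all three parts from both cameras.

move_arm:
  rows:
    - {"linear": [0, 0, 3], "rotation": [0, 0, 0]}
    - {"linear": [0, 0, 6], "rotation": [0, 0, 0]}
    - {"linear": [0, -1, 9], "rotation": [0, 0, 0]}
    - {"linear": [-1, -3, 11], "rotation": [0, 0, 0]}
    - {"linear": [-3, -6, 12], "rotation": [0, 0, 0]}
    - {"linear": [-5, -9, 12], "rotation": [0, 0, 0]}
    - {"linear": [-7, -12, 12], "rotation": [0, 0, 0]}
    - {"linear": [-9, -15, 12], "rotation": [0, 0, 0]}
    - {"linear": [-11, -18, 12], "rotation": [0, 0, 0]}
    - {"linear": [-13, -21, 12], "rotation": [0, 0, 0]}
    - {"linear": [-14, -23, 12], "rotation": [0, 0, 0]}
    - {"linear": [-14, -24, 12], "rotation": [0, 0, 0]}

```text
time: 12.77
tcp_pos: [513.6, -422.6, 192.9]
ee_rot: [[-0.991, -0.135, -0.002], [-0.135, 0.991, -0.003], [0.003, -0.002, -1.0]]
contact_force: [-2.1, -1.4, 0.8]
grip_width: -0.0
grasp_force: 0.0
```

Run:
```python
from h import *
o=observe();print(o["tcp_pos"],o["time"])
s=read_camera("side"); t=read_camera("top")
cv2.imwrite("pics/s5.png",s[:,:,::-1]);cv2.imwrite("pics/t5.png",t[:,:,::-1])
a=cv2.resize(s[150:320,330:500],(400,400),interpolation=cv2.INTER_CUBIC)
b=cv2.resize(t[60:200,320:460],(400,400),interpolation=cv2.INTER_CUBIC)
cv2.imwrite("pics/m5.png",np.hstack([a,b])[:,:,::-1])
```

```text
[ 513.60721232 -422.63992732  192.88886434] 12.7667
```

View pics/m5.png

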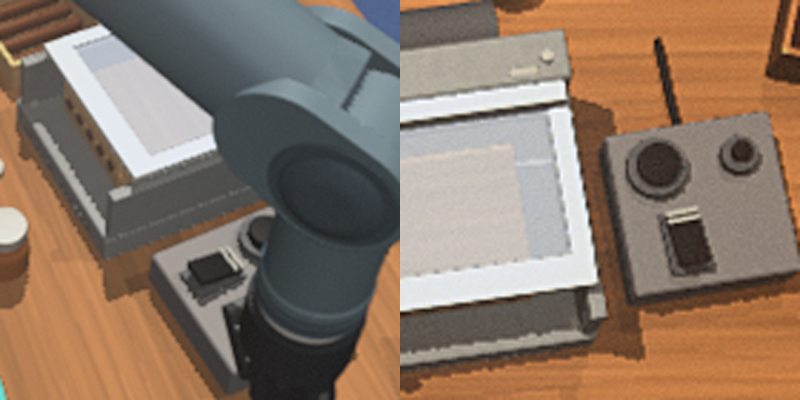

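Run:
```python
from h import *
t,s=calibration("top"),calibration("side")
S=lambda x,y:np.array([x/2.353+330,y/2.353+150]); T=lambda x,y:np.array([(x-400)/2.857+320,y/2.857+60])
P,e=tri(t,T(606,287),s,S(130,181)); print("guardFR",P,e, proj(t,[535.3,-114.8,116]),T(606,287),proj(s,[535.3,-114.8,116]),S(130,181))
# precise button/collar centres by dark-blob in the top picture
g=cv2.cvtColor(cv2.imread("pics/t5.png"),cv2.COLOR_BGR2GRAY)
for x,y in((411,116),(439,113)):
    r=g[y-14:y+14,x-14:x+14]; m=(r<60).astype(np.uint8); n,l,st,ce=cv2.connectedComponentsWithStats(m)
    k=1+st[1:,4].argmax(); p=ce[k]+[x-14,y-14]; print(p,st[k],atz(t,p,63),atz(t,p,67.5))
```

```text
guardFR [ 531.30771107 -117.62098491  120.41790191] 0.9031790520376153 [390.47728769 159.44154053] [392.10360518 160.45502275] [386.48271236 226.75243146] [385.24861878 226.92307692]
[410.19672131 117.19125683] [  6   8  16  15 183] [ 655.42479091 -176.76429735   63.        ] [ 653.79292045 -175.74203589   67.5       ]
[439.14583333 112.70833333] [11 10  8  8 48] [ 666.07399985 -249.38750084   63.        ] [ 664.39073915 -248.01477917   67.5       ]
```

move_arm:
  rows:
    - {"linear": [1, 2, 0], "rotation": [0, 0, 0]}
    - {"linear": [2.2, 5, -1], "rotation": [0, 0, 0]}
    - {"linear": [3.5, 8, -3], "rotation": [0, 0, 0]}
    - {"linear": [4.8, 11.5, -5], "rotation": [0, 0, 0]}
    - {"linear": [6, 15, -6], "rotation": [0, 0, 0]}
    - {"linear": [7.5, 18.5, -7], "rotation": [0, 0, 0]}
    - {"linear": [8.6, 21, -8], "rotation": [0, 0, 0]}
    - {"linear": [9, 22.1, -9], "rotation": [0, 0, 0]}
    - {"linear": [9, 22.1, -10.5], "rotation": [0, 0, 0]}
    - {"linear": [9, 22.1, -11.2], "rotation": [0, 0, 0]}
    - {"linear": [9, 22.1, -11.2], "rotation": [0, 0, 0]}
    - {"linear": [9, 22.1, -11.2], "rotation": [0, 0, 0]}

```text
time: 13.87
tcp_pos: [607.2, -199.5, 79.8]
ee_rot: [[-0.99, -0.14, -0.002], [-0.14, 0.99, -0.002], [0.002, -0.001, -1.0]]
contact_force: [0.6, -0.6, 0.7]
grip_width: 0.0
grasp_force: 0.0
```

move_arm:
  rows:
    - {"linear": [0, 0, -0.4], "rotation": [0, 0, 0]}
    - {"linear": [0, 0, -0.8], "rotation": [0, 0, 0]}
    - {"linear": [0, 0, -1], "rotation": [0, 0, 0]}
    - {"linear": [0, 0, -1], "rotation": [0, 0, 0]}
    - {"linear": [0, 0, -1], "rotation": [0, 0, 0]}
    - {"linear": [0, 0, -1], "rotation": [0, 0, 0]}

```text
time: 14.37
tcp_pos: [609.2, -196.1, 70.5]
ee_rot: [[-0.99, -0.144, 0.0], [-0.144, 0.99, -0.0], [-0.0, -0.0, -1.0]]
contact_force: [0.2, 0.2, 0.2]
grip_width: -0.001
grasp_force: 0.0
```

move_arm:
  rows:
    - {"linear": [0, 0, -0.3], "rotation": [0, 0, 0]}
    - {"linear": [0, 0, -0.6], "rotation": [0, 0, 0]}
    - {"linear": [0, 0, -0.8], "rotation": [0, 0, 0]}
    - {"linear": [0, 0, -0.8], "rotation": [0, 0, 0]}
    - {"linear": [0, 0, -0.8], "rotation": [0, 0, 0]}

```text
time: 14.78
tcp_pos: [609.6, -196.1, 64.1]
ee_rot: [[-0.99, -0.144, 0.001], [-0.144, 0.99, 0.001], [-0.001, 0.001, -1.0]]
contact_force: [-3.7, 0.6, 8.7]
grip_width: 0.001
grasp_force: 4.6
```

The rocker stop is confirmed at about 64 on the paddle (45 + 19), so it is fully on. Now a second start press, centred better.

move_arm:
  rows:
    - {"linear": [0, 0, 1], "rotation": [0, 0, 0]}
    - {"linear": [0, 0, 2.5], "rotation": [0, 0, 0]}
    - {"linear": [0.5, 0.2, 3.5], "rotation": [0, 0, 0]}
    - {"linear": [2, 0.8, 3.5], "rotation": [0, 0, 0]}
    - {"linear": [3.5, 1.5, 3], "rotation": [0, 0, 0]}
    - {"linear": [4.6, 1.9, 2], "rotation": [0, 0, 0]}
    - {"linear": [4.6, 1.9, 1.2], "rotation": [0, 0, 0]}
    - {"linear": [4.6, 1.9, 0.8], "rotation": [0, 0, 0]}
    - {"linear": [4.6, 1.9, 0.8], "rotation": [0, 0, 0]}
    - {"linear": [4.6, 1.9, 0.8], "rotation": [0, 0, 0]}

```text
time: 15.62
tcp_pos: [653.7, -178.1, 70.0]
ee_rot: [[-0.99, -0.143, -0.002], [-0.143, 0.99, -0.0], [0.002, -0.0, -1.0]]
contact_force: [-1.0, -0.3, 0.6]
grip_width: -0.0
grasp_force: 0.0
```

move_arm:
  rows:
    - {"linear": [0, 0, -0.2], "rotation": [0, 0, 0]}
    - {"linear": [0, 0, -0.4], "rotation": [0, 0, 0]}
    - {"linear": [0, 0, -0.6], "rotation": [0, 0, 0]}
    - {"linear": [0, 0, -0.6], "rotation": [0, 0, 0]}

```text
time: 15.95
tcp_pos: [654.9, -178.1, 64.7]
ee_rot: [[-0.99, -0.144, 0.0], [-0.144, 0.99, -0.001], [-0.0, -0.001, -1.0]]
contact_force: [-0.6, 0.1, 3.3]
grip_width: -0.001
grasp_force: 1.4
```

move_arm:
  rows:
    - {"linear": [0, 0, -0.2], "rotation": [0, 0, 0]}
    - {"linear": [0, 0, -0.4], "rotation": [0, 0, 0]}
    - {"linear": [0, 0, -0.4], "rotation": [0, 0, 0]}
    - {"linear": [0, 0, -0.4], "rotation": [0, 0, 0]}

```text
time: 16.28
tcp_pos: [655.1, -178.1, 61.3]
ee_rot: [[-0.99, -0.144, 0.0], [-0.144, 0.99, -0.001], [-0.0, -0.001, -1.0]]
contact_force: [-2.1, -0.9, 5.8]
grip_width: -0.001
grasp_force: 3.1
```

move_arm:
  rows:
    - {"linear": [0, 0, -0.2], "rotation": [0, 0, 0]}
    - {"linear": [0, 0, -0.4], "rotation": [0, 0, 0]}
    - {"linear": [0, 0, -0.4], "rotation": [0, 0, 0]}
    - {"linear": [0, 0, -0.4], "rotation": [0, 0, 0]}

```text
time: 16.62
tcp_pos: [655.1, -178.2, 60.9]
ee_rot: [[-0.99, -0.144, -0.0], [-0.144, 0.99, 0.001], [0.0, 0.001, -1.0]]
contact_force: [-8.2, 0.6, 21.3]
grip_width: -0.001
grasp_force: 10.7
```

Same profile again: about 3 N in the spring region, then a hard stop at 61 with 21 N. The button is fully in. Holding.

move_arm:
  rows:
    - {"linear": [0, 0, 0], "rotation": [0, 0, 0]}
    - {"linear": [0, 0, 0], "rotation": [0, 0, 0]}
    - {"linear": [0, 0, 0], "rotation": [0, 0, 0]}
    - {"linear": [0, 0, 0], "rotation": [0, 0, 0]}
    - {"linear": [0, 0, 0], "rotation": [0, 0, 0]}
    - {"linear": [0, 0, 0], "rotation": [0, 0, 0]}
    - {"linear": [0, 0, 0], "rotation": [0, 0, 0]}
    - {"linear": [0, 0, 0], "rotation": [0, 0, 0]}
    - {"linear": [0, 0, 0], "rotation": [0, 0, 0]}
    - {"linear": [0, 0, 0], "rotation": [0, 0, 0]}
    - {"linear": [0, 0, 0], "rotation": [0, 0, 0]}
    - {"linear": [0, 0, 0], "rotation": [0, 0, 0]}

```text
time: 17.62
tcp_pos: [655.2, -178.2, 60.9]
ee_rot: [[-0.99, -0.144, -0.0], [-0.144, 0.99, 0.001], [-0.0, 0.001, -1.0]]
contact_force: [-7.4, 0.5, 21.0]
grip_width: 0.0
grasp_force: 10.6
```

move_arm:
  rows:
    - {"linear": [0, 0, 0], "rotation": [0, 0, 0]}
    - {"linear": [0, 0, 0], "rotation": [0, 0, 0]}
    - {"linear": [0, 0, 0], "rotation": [0, 0, 0]}
    - {"linear": [0, 0, 0], "rotation": [0, 0, 0]}
    - {"linear": [0, 0, 1], "rotation": [0, 0, 0]}
    - {"linear": [0, 0, 3], "rotation": [0, 0, 0]}
    - {"linear": [0, 0, 6], "rotation": [0, 0, 0]}
    - {"linear": [0, 0, 9], "rotation": [0, 0, 0]}
    - {"linear": [0, 0, 12], "rotation": [0, 0, 0]}
    - {"linear": [0, 0, 15], "rotation": [0, 0, 0]}
    - {"linear": [0, 0, 16], "rotation": [0, 0, 0]}
    - {"linear": [0, 0, 16], "rotation": [0, 0, 0]}

```text
time: 18.62
tcp_pos: [657.6, -177.4, 220.0]
ee_rot: [[-0.989, -0.145, 0.008], [-0.145, 0.989, -0.001], [-0.007, -0.002, -1.0]]
contact_force: [0.3, 0.8, 1.3]
grip_width: -0.001
grasp_force: 0.0
```

Run:
```python
from h import *
s=read_camera("side"); w=read_camera("wrist")
a=cv2.resize(s[150:320,330:500],(400,400),interpolation=cv2.INTER_CUBIC)
cv2.imwrite("pics/m6.png",np.hstack([a,cv2.resize(w[:,120:520],(400,400))])[:,:,::-1])
o=observe();print(o["tcp_pos"],o["contact_force"],o["time"])
```

```text
[ 654.68780127 -176.26316824  215.05033459] [ 0.55333051  1.15668671 -1.29779619] 18.7167
```

View pics/m6.png

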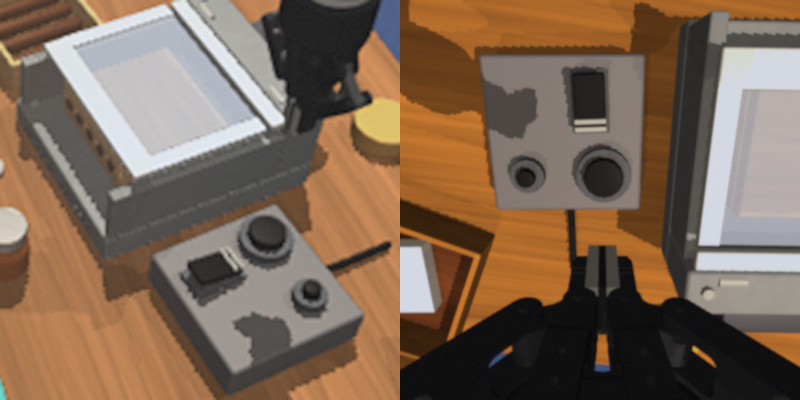

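The guard is level and shut, the rocker's ribbed end is down at (230,262), and the big button has sprung back at (268,232). The arm is clear of everything, so I'm handing in.

```bash
python3 -c "
from bench import finish_job; print(finish_job())"
```

```text
the job is handed in; nothing more can be done
None
```

I shut the guard, switched the rocker on, and pressed the larger button to its stop (twice), the second time for over a second before letting go. I handed the job in at about 19 s, but got no verdict back. The button's stop read about 4 mm higher than the given sizes suggest; its 6 mm of travel was as stated.

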